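# Lock the bayonet cap back on the glass jar

### The arm

A 6-joint arm with a two-finger parallel gripper is mounted at the origin on the work surface. World frame = base frame: x ahead of the robot, y to its left, z up, the work surface at z = 0. Lengths are in mm, angles in degrees, forces in N, time in s.
With the tool pointing down it reaches from about 425 to 950 mm from the base axis. Payload 3.5 kg.
Tool frame: the origin (TCP) lies midway between the tips of the shut fingers; the grasp point (between the pads) lies 19 mm behind it (manip.grip_depth is the distance from the TCP to the grasp point, in mm); z points along the fingers, y is the line along which they close (so a half turn about z gives the same grasp; the last joint's range is limited). The gripper opens to 85 mm and grips with 20 to 120 N. Pads are 22 mm wide; open, the fingers measure 114 mm over their backs; the gripper's body (76 mm by 85 mm) begins 54 mm behind the grasp point. The pads swing forward as they close: fully open they stand 13 mm farther back than shut.
Start: joints at [-72.135, 16.404, 90.338, -0, 73.258, -8.594], TCP at [300.773, -604.27, 231.325] pointing down, gripper open.
Joint ranges: [-158.93, 158.93], [-51.34, 127.21], [12.03, 142.37], [-87.48, 267.48], [13.55, 161.25], [-162.69, 162.69]. Speed limits (degrees/s): [159.86, 159.86, 180, 180, 180, 180].

### API

Orientations are given as a 3x3 rotation matrix whose columns are the frame's x, y, z axes.
In Python, from cell import manip gives the robot as it stands. Calls block until the motion is done:
- manip.movep(position, orientation): joint-space move of the TCP to a pose.
- manip.move_l(position, feed=150, frame=None, force_limit=None): straight line of the TCP; frame=None keeps the orientation; feed is the mean speed in mm/s. With force_limit (N) it stops when the force on the tool has changed by that much, and returns True; else False.
- manip.move_joints(angles): joint-space move.
- manip.gripper_open() and manip.close(f_grip=None): open the fingers fully, or close them until they stop; f_grip is the grip in N (None keeps the last).
- manip.hold(seconds).
- manip.solve_ik(position, orientation): joint angles nearest the present ones, or None.
- manip.capture(name): name is "side" or "top" or "wrist"; returns a dict with "frame" (480x640x3 uint8, red, green, blue), "fovy" (degrees; the focal length in pixels is half the picture's height over the tangent of half this angle, whatever the lens; pixels are square), "cx", "cy" (the principal point, pixels), "k1" (the pictures are not rectified: a ray, as slopes to the right and down, at radius r is drawn at 1 + k1 r^2 times it, then the intrinsics apply), "xyz" and "rotation" of the camera in the world. Camera axes: x right, y up, looking along -z (the intrinsics and any distortion apply to the point x, -y, -z); pixel columns grow to the right and rows downward; lengths in mm; the calibration is good to about 2 mm. A picture is of the moment at which its call begins. There is no depth.
A pose or a line that the arm cannot do raises manip.Unreachable and nothing moves.
- manip.finish_job(): hands the job in; it is judged then, once.
Readings, each from a call of its own:
- manip.current_time(): time.
- manip.current_qpos(): joint angles.
- manip.current_qvel(): joint speeds.
- manip.current_tau(): joint torques, N m.
- manip.current_tcp_pos(): TCP position.
- manip.current_tcp_rot(): TCP orientation.
- manip.current_ft_force(): force on the tool from outside, world axes, zero at the start.
- manip.current_wrist_torque(): the same for the moment, N m.
- manip.current_grip_width(): finger opening in mm.
- manip.current_grip_force(): force on a finger pad.
Only numpy, scipy, OpenCV 4.12 (cv2) and the standard library are available. Lean on these libraries where they do the work, as an engineer would, in place of code of your own. Each camera call takes 0.05 s, during which the arm holds its last target. There are 200 camera calls.

### The job

The glass jar has been washed: take its cap from the sloping drainer, lower it level into the jar's steel collar with its two lugs going down the two slots, press it down gently against the seal and twist it clockwise (seen from above) about a quarter turn until it stops. Then let it go, so that it stays locked, level and flush with the collar. Do not force it, and leave the bottle, cups, saucer and opener where they are.

Things in the scene. Friction and masses are not known exactly. Their poses are not given: they have to be found in the camera images.
- cap: Steel bayonet cap, about 180 g. Origin: centre of its underside; z out of its top; y along its wing grip and through both lugs. Round plug 76 mm in diameter, z 0 to 16 mm, lower edge chamfered to 69 mm. A half turn about z leaves it the same. It starts lying on the drainer's slope with its z axis leaning 35 degrees from vertical, its underside on the slats.
- cap_grip (a point): Point on the cap's axis inside the black wing grip, 40 mm above the underside (24 mm above the plug's top): a good height to pinch. The grip is an upright block 14 mm thick (along the cap's x), 58 mm long (along y), from 16 to 52 mm above the underside. Axes as the cap's.
- cap_lug (a point): Middle of the lug on the cap's +y side, 43 mm from the axis, 8.5 mm above the underside; its twin is at -y. Each lug is 16 mm wide, 5 mm thick (6 to 11 mm above the underside) and reaches 46.5 mm from the axis. Axes as the cap's.
- jar: Empty square glass jar (104 mm square) set fast in a weighted oak stand (130 mm square, 26 mm high): it neither slides nor turns. Origin: centre of the stand's underside, z up; the collar's slots lie on its +y and -y sides. The round steel collar on its neck is 113 mm in diameter outside, its top 158 mm above the origin.
- jar_collar (a point): Centre of the collar's top face; axes as the jar's. The collar's flange is 8 mm thick with a round opening 80 mm in diameter, broken by two slots. Below it a groove 99 mm in diameter lets the lugs turn. The cap's underside is 6 mm BELOW this point with lugs lying out of line on the flange, 15.5 mm below with lugs in the slots on the unpressed seal.
- jar_slot (a point): Middle of the slot on the jar's +y side, at the collar's top face, 45 mm from the axis; its twin is at -y. Each slot is 34 degrees wide (about 25 mm), so a lug has about 4 mm play to each side. From the slots the lugs turn clockwise seen from above only; a stop bars the other way.
- jar_pocket (a point): Middle of one of the two lock pockets (2.5 mm deep, in the flange's underside), 85 degrees clockwise from the slots; end stops end the turn at 94 degrees. Released at 77 to 93 degrees the cap springs up into the pockets and is locked: its underside then 16.5 mm below the collar's top, its plug's top 0.5 mm below the collar's top.
- seal (a joint): How far the orange sprung seal ring under the cap is pressed: 0 free to 0.006 m. It gives 3 N at once, about 9 N at 3.7 mm, where the lugs pass under the flange and can turn (cap's underside 19.2 mm below the collar's top), and 12.6 N at 6 mm, fully down (21.5 mm below). The cap's weight helps by about 2 N.
- drainer: Fixed sloping bamboo drainer 115 by 112 mm and about 95 mm high, on which the cap lies. Origin: centre of its underside; it faces -x of its own frame, so the slope rises towards its +x at 35 degrees; the slope's middle is 62 mm above the origin. A lip 12 mm high across the slope's foot holds the cap; the cap's lugs and grip lie level, along the drainer's y.
- rum_bottle: Sealed amber rum bottle, 74 mm in diameter, 270 mm tall, loose. Origin: centre of its underside. Leave alone.
- cups: Stack of three clear plastic cups, 84 mm across the top, 141 mm tall, loose and light. Origin: centre of the underside. Leave alone.
- saucer: White ceramic saucer, 144 mm in diameter, 20 mm high, loose. Origin: centre of its underside. Leave alone.
- opener: Flat aluminium bottle opener, about 120 mm long, 36 mm wide, 6 mm thick, loose on the sideboard, lying along its x. Leave alone.
Mind the look-alikes: they are no part of the job. Of the things shaped like the cap, the steel one is meant. There is more than one size of the drainer; the one meant has the size given above.

How it is judged:
By the outcome, as a careful person would: the job done as asked, in the order asked, and still so for the second after the job is handed in, with the robot touching nothing.
It also fails if it takes over 45 s, if anything falls off the work surface, if the arm or the gripper's body presses on something with over 40 N, if the wrist force passes 120 N, or if a joint passes its speed limit or range.

## Working session

There is one attempt and no reset: what is moved stays moved. The work goes in short steps, each a Python script; the robot and the scene stay as the last script left them, time stands still between calls to the robot, and variables do not carry over. Pictures are saved under pics/ and viewed, at most 10 in all, crops included, and the job is handed in when it is done.

```bash
mkdir -p pics
cat > h.py <<'E'
import numpy as np, cv2
from cell import manip
def f(c): return 240/np.tan(np.radians(c["fovy"])/2)
def ray(c,u,v):
    F=f(c); d=np.array([(u-c["cx"])/F,(v-c["cy"])/F]); p=d.copy()
    for _ in range(30): p=d/(1+c["k1"]*(p@p))
    R=np.array(c["rotation"]).reshape(3,3)
    w=R@np.array([p[0],-p[1],-1]); return np.array(c["xyz"]),w/np.linalg.norm(w)
def onz(c,u,v,z):
    o,d=ray(c,u,v); return o+d*(z-o[2])/d[2]
def tri(c1,p1,c2,p2):
    o1,d1=ray(c1,*p1); o2,d2=ray(c2,*p2)
    s=np.linalg.lstsq(np.c_[d1,-d2],o2-o1,rcond=None)[0]
    a,b=o1+s[0]*d1,o2+s[1]*d2; return (a+b)/2,np.linalg.norm(a-b)
def proj(c,P):
    R=np.array(c["rotation"]).reshape(3,3); q=R.T@(np.array(P)-c["xyz"]); p=np.array([q[0],-q[1]])/-q[2]
    p=p*(1+c["k1"]*(p@p)); return p*f(c)+[c["cx"],c["cy"]]
def save(c,n,crop=None,s=1):
    im=c["frame"][:,:,::-1]
    if crop: im=im[crop[1]:crop[3],crop[0]:crop[2]]
    cv2.imwrite("pics/"+n,cv2.resize(im,None,fx=s,fy=s,interpolation=cv2.INTER_CUBIC))
E
python3 - <<'E'
from h import *
import pickle
C={n:manip.capture(n) for n in("side","top")}
pickle.dump(C,open("c0.pkl","wb"))
for n,c in C.items():
    save(c,n+"0.png",s=1.25); print(n,c["fovy"],c["cx"],c["cy"],c["k1"],c["xyz"],c["rotation"])
E
```

```text
side 50.79723298365152 321.1159848106928 235.27113662560086 -0.09008311859907055 [ -8.98476931 773.79993895 686.9430383 ] [[-0.80021726  0.294544   -0.52239465]
 [-0.59970895 -0.39481173  0.69604086]
 [-0.00123287  0.87026865  0.49257583]]
top 46.51148380114088 308.2195256452937 237.4699411308762 -0.14705833043361197 [3.67881771e+02 1.11654225e+00 1.19834024e+03] [[ 0.02859723  0.98041161 -0.19487244]
 [-0.99932482  0.03253994  0.01706046]
 [ 0.02306742  0.19425299  0.98068021]]
```

View pics/top0.png

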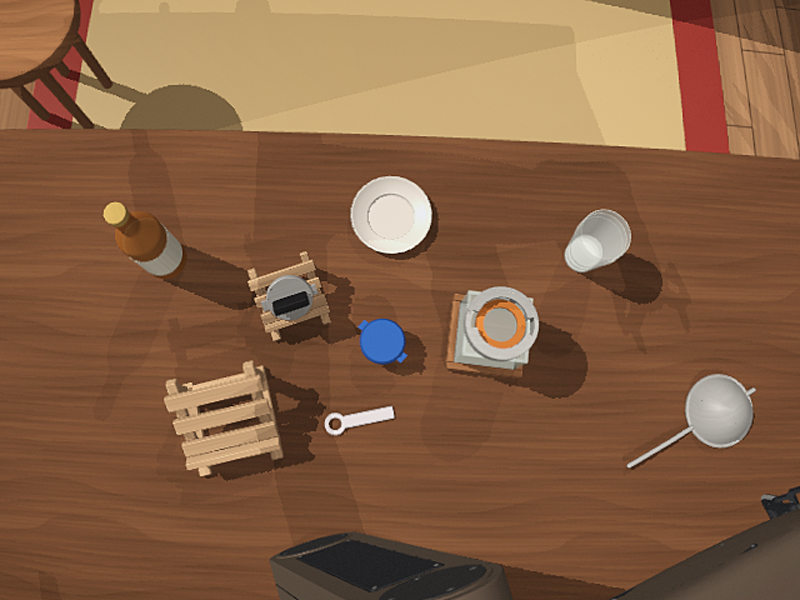

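View pics/side0.png

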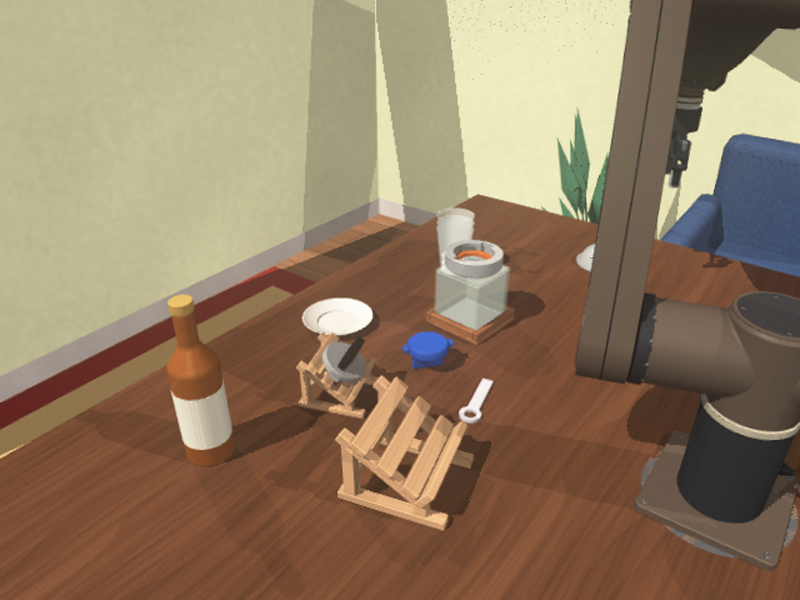

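The top view (800x600) shows the following:
- **Caps:** the steel cap with its black grip is at (290,297), on the small drainer. The blue cap at (382,341) is a look-alike by colour.
- **Drainers:** the larger drainer at (222,418) is empty, and the small one is at (290,297).
- **Jar:** the collar is at (502,323), with its slots near upper right and lower left.

The steel cap on the small drainer fits the description. I'll measure it and check it in a crop.

Run:
```python
from h import *
import pickle
C=pickle.load(open("c0.pkl","rb"));t,s=C["top"],C["side"]
def dark(c,box):
    x0,y0,x1,y1=box; im=c["frame"][y0:y1,x0:x1].astype(int)
    m=((im.max(2)<60)&(im.max(2)-im.min(2)<18)).astype(np.uint8)
    n,l,st,ce=cv2.connectedComponentsWithStats(m); i=1+np.argmax(st[1:,4])
    ys,xs=np.where(l==i); r=cv2.minAreaRect(np.c_[xs+x0,ys+y0].astype(np.float32)); return st[i,4],r
for n,c,b in(("top",t,(200,215,265,260)),("side",s,(255,260,300,310))):
    a,r=dark(c,b); print(n,a,r,cv2.boxPoints(r).tolist())
pt,ps=dark(t,(200,215,265,260))[1][0],dark(s,(255,260,300,310))[1][0]
print("grip",tri(t,pt,s,ps))
# collar: grey big ring in top
b=(350,215,445,305);im=t["frame"][b[1]:b[3],b[0]:b[2]].astype(int)
# orange seal centroid
o=((im[:,:,0]>180)&(im[:,:,2]<90)).astype(np.uint8);ys,xs=np.where(o);e=cv2.fitEllipse(cv2.convexHull(np.c_[xs+b[0],ys+b[1]].astype(np.float32)))
print("orange",e, onz(t,*e[0],140))
print("collar", onz(t,502/1.25,323/1.25,158))
w=manip.capture("wrist");R=np.array(manip.current_tcp_rot());p=np.array(manip.current_tcp_pos())
print("wrist cam in tool",R.T@(w["xyz"]-p),R.T@np.array(w["rotation"]),w["fovy"]);print(R)
a=cv2.resize(t["frame"][190:290,190:310],None,fx=4,fy=4,interpolation=2);b=cv2.resize(t["frame"][215:315,350:430],None,fx=4,fy=4,interpolation=2)
cv2.imwrite("pics/crop1.png",np.hstack([a,b])[:,:,::-1])
```

```text
top 334 ((231.95001220703125, 242.3500213623047), (11.384199142456055, 28.776723861694336), 71.56504821777344) [[216.50001525878906, 241.50003051757812], [243.8000030517578, 232.4000244140625], [247.40000915527344, 243.20001220703125], [220.1000213623047, 252.30001831054688]]
side 5 ((276.0000305175781, 292.5000305175781), (0.7071067094802856, 3.535533905029297), 45.0) [[274.5000305175781, 293.5000305175781], [277.0000305175781, 291.0000305175781], [277.5000305175781, 291.5000305175781], [275.0000305175781, 294.0000305175781]]
grip (array([580.80228436, 140.69923951,  61.65784698]), np.float64(6.093054184097846))
orange ((383.81097412109375, 263.4853820800781), (62.08049392700195, 71.41781616210938), 61.42408752441406) [ 531.94339057 -164.35368824  140.        ]
collar [ 539.95109981 -195.6299538   158.        ]
wrist cam in tool [  78.13653822    1.03027436 -142.25124477] [[-4.00199585e-04  9.52936448e-01  3.03169862e-01]
 [ 9.99999918e-01  4.00173934e-04  6.22067916e-05]
 [-6.20415572e-05  3.03169862e-01 -9.52936530e-01]] 59.046212277950225
[[ 8.95241863e-01  4.45580181e-01 -5.56890062e-04]
 [ 4.45580441e-01 -8.95240205e-01  1.74507208e-03]
 [ 2.79019161e-04 -1.81040090e-03 -9.99998322e-01]]
```

View pics/crop1.png

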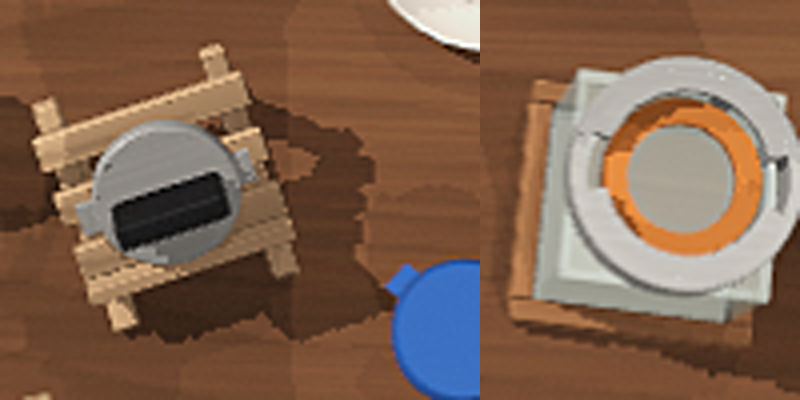

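The crop confirms it: the steel cap, with side lugs and a black grip, lies on the small drainer. Collar notches show at about (600,160) and (780,185) in the crop. Next, close looks with the wrist camera.

Run:
```python
from h import *
import pickle
C=pickle.load(open("c0.pkl","rb"));t=C["top"]
R=np.array([[0,1,0],[1,0,0],[0,0,-1.]])
print("bottle",onz(t,165/1.25,265/1.25,20))
manip.movep([540,-196,275],R); wj=manip.capture("wrist"); print(manip.current_time(),manip.current_qpos())
g=onz(t,231.95,242.35,97); d=onz(t,216.5,241.5,97)-onz(t,243.8,232.4,97); yaw=np.arctan2(-d[0],d[1])
print(g,np.degrees(yaw))
c,s=np.cos(yaw),np.sin(yaw);cy=np.array([-s,c,0]);up=np.array([c,s,0]);a=np.radians(35)
cz=np.cos(a)*np.array([0,0,1])-np.sin(a)*up; cx=np.cross(cy,cz)
Rc=np.c_[cy,cx,-cz]
P=g+90*cz
print(manip.solve_ik(P,Rc),manip.solve_ik(g-19*cz,Rc))
manip.movep(P,Rc); wc=manip.capture("wrist");print(manip.current_time())
pickle.dump((wj,wc),open("c1.pkl","wb")); pickle.dump((g,Rc),open("cap.pkl","wb"))
cv2.imwrite("pics/w1.png",cv2.resize(np.vstack([wj["frame"],wc["frame"]]),None,fx=.625,fy=.625,interpolation=3)[:,:,::-1])
```

```text
bottle [646.04233012 367.85132652  20.        ]
1.9333 [-3.01635323e+01  1.99146369e+00  1.02059358e+02 -1.57928307e-02
  7.59686064e+01 -3.00585483e+01]
[571.67424109 134.67109432  97.        ] 20.757031426166236
[ -5.22294432 -14.26548227 133.16405808  28.23182669  32.08373917
 -46.22179303] [ -1.67268201   4.13111554 127.60672379  40.27401276  19.78803155
 -57.24544887]
3.225
```

View pics/w1.png

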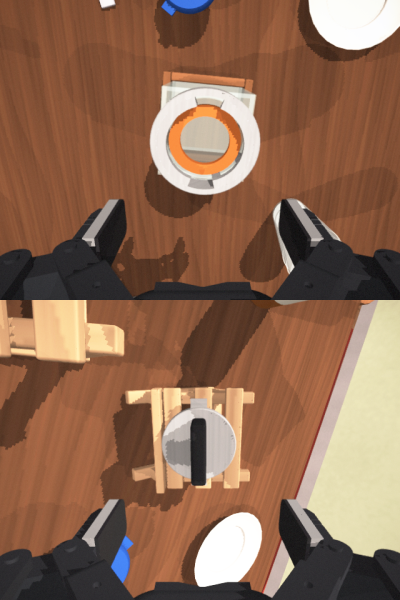

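The wrist views (one over the other, scale 0.625) show the collar at (205,140), with slots at (208,102) and (204,183). The cap disc is at (200,443), with the grip upright in the picture. Now the fits.

```bash
cat > fit.py <<'E'
from h import *
def comp(m,seed,k):
    m=cv2.morphologyEx(m.astype(np.uint8),cv2.MORPH_CLOSE,np.ones((5,5)))
    n,l,st,ce=cv2.connectedComponentsWithStats(m); 
    cand=l[seed[1]-50:seed[1]+51,seed[0]-50:seed[0]+51]; i=np.bincount(cand[cand>0]).argmax()
    cs,_=cv2.findContours((l==i).astype(np.uint8),cv2.RETR_EXTERNAL,cv2.CHAIN_APPROX_NONE)
    z=np.zeros(m.shape,np.uint8); cv2.drawContours(z,cs,-1,1,-1)
    z=cv2.morphologyEx(z,cv2.MORPH_OPEN,cv2.getStructuringElement(cv2.MORPH_ELLIPSE,(k,k)))
    cs,_=cv2.findContours(z,cv2.RETR_EXTERNAL,cv2.CHAIN_APPROX_NONE)
    return max(cs,key=cv2.contourArea)
def circ(P):
    A=np.c_[2*P,np.ones(len(P))]; x=np.linalg.lstsq(A,(P**2).sum(1),rcond=None)[0]; return x[:2],np.sqrt(x[2]+x[:2]@x[:2])
def plane(c,pts,p0,n):
    out=[]
    for u,v in pts:
        o,d=ray(c,u,v); out.append(o+d*((p0-o)@n)/(d@n))
    return np.array(out)
E
python3 - <<'E'
from fit import *
import pickle
wj,wc=pickle.load(open("c1.pkl","rb")); g,Rc=pickle.load(open("cap.pkl","rb"))
hj=cv2.cvtColor(wj["frame"],cv2.COLOR_RGB2HSV);hc=cv2.cvtColor(wc["frame"],cv2.COLOR_RGB2HSV)
z=np.array([0,0,1.])
k=comp((hj[:,:,1]<40)&(hj[:,:,2]>195),(328,225),91)
P=plane(wj,k[:,0],np.array([0,0,158.]),z)
c0,r=circ(P[:,:2]); print("collar",c0,r,"(56.5)", np.std(np.hypot(*(P[:,:2]-c0).T)))
im=wj["frame"][100:330,210:450].copy(); cv2.drawContours(im,[k-[210,100]],-1,(255,0,0),1)
cz=-Rc[:,2]
k=comp((hc[:,:,1]<45),(320,228),91)
p0=g-24*cz
for _ in range(5):
    P=plane(wc,k[:,0],p0,cz); q=(P-p0)@Rc[:,:2]; cc,r=circ(q); o=np.array(wc["xyz"])
    p0=p0-cz*((p0-o)@-cz*(38/r-1))*1.0
print("disc r",r,"p0",p0,"centre",p0+Rc[:,:2]@cc,cc,np.std(np.hypot(*(q-cc).T)))
m=((hc[:,:,2]<70)&(hc[:,:,1]<120)).astype(np.uint8);m[:, :290]=0;m[:,345:]=0;m[:180]=0;m[310:]=0
n,l,st,ce=cv2.connectedComponentsWithStats(m);i=1+np.argmax(st[1:,4]);ys,xs=np.where(l==i);r=cv2.minAreaRect(np.c_[xs,ys].astype(np.float32));b=cv2.boxPoints(r);print("grip px",r)
ctop=p0+Rc[:,:2]@cc+36*cz
Q=(plane(wc,b,ctop,cz)-ctop)@Rc[:,:2];print("grip corners in cap (y,x)",Q.round(1).tolist())
print("top centre predicted px",proj(wc,ctop))
im2=wc["frame"][130:360,200:440].copy();cv2.drawContours(im2,[k-[200,130]],-1,(255,0,0),1);cv2.polylines(im2,[np.int32(b-[200,130])],True,(0,255,0),1)
cv2.imwrite("pics/fit1.png",cv2.resize(np.hstack([im,im2]),None,fx=1.66,fy=1.66,interpolation=2)[:,:,::-1])
E
```

```text
Traceback (most recent call last):
  File "fit.py", line 10, in comp
    return max(cs,key=cv2.contourArea)
ValueError: max() iterable argument is empty
```

Run:
```python
from h import *
import pickle
wj,wc=pickle.load(open("c1.pkl","rb"))
hj=cv2.cvtColor(wj["frame"],cv2.COLOR_RGB2HSV);hc=cv2.cvtColor(wc["frame"],cv2.COLOR_RGB2HSV)
for u,v in[(248,224),(405,224),(290,165),(365,285),(270,150),(400,150),(328,220)]: print(u,v,hj[v,u])
for u,v in[(275,225),(360,225),(318,225),(290,200),(300,270)]: print(u,v,hc[v,u])
cv2.imwrite("pics/z.png",cv2.resize(np.hstack([wj["frame"][100:330,210:450],wc["frame"][130:360,200:440]]),None,fx=1.66,fy=1.66,interpolation=2)[:,:,::-1])
```

```text
248 224 [  9  11 241]
405 224 [  8  12 240]
290 165 [ 12  11 240]
365 285 [ 13   9 244]
270 150 [ 23  24 194]
400 150 [ 20  29 200]
328 220 [ 16  42 207]
275 225 [ 12  18 140]
360 225 [  9  16 201]
318 225 [20 21 37]
290 200 [ 15  14 223]
300 270 [ 13  21 193]
```

View pics/z.png

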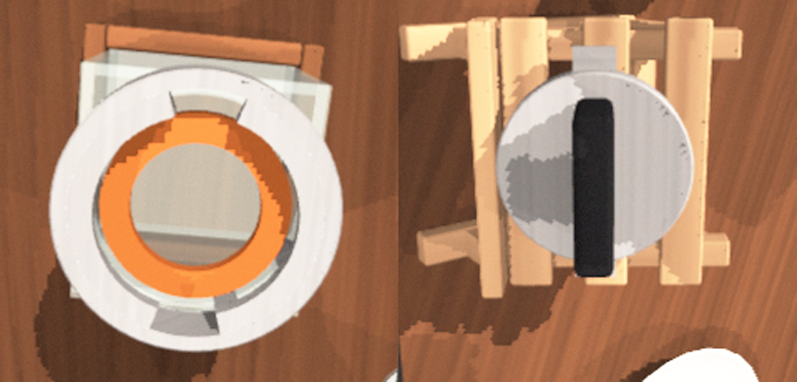

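The crops show the collar ring, with outer slot corners at (170,91)/(247,95) above and (150,330)/(217,334) below. The cap disc is clean, with one lug at (594,57) and the grip at x 573–613.

```bash
sed -i 's/    cand=.*/    i=1+np.argmax([st[j,4]*(st[j,0]<seed[0]<st[j,0]+st[j,2] and st[j,1]<seed[1]<st[j,1]+st[j,3] and st[j,2]<300) for j in range(1,n)])/' fit.py
python3 - <<'E'
from fit import *
import pickle
wj,wc=pickle.load(open("c1.pkl","rb")); g,Rc=pickle.load(open("cap.pkl","rb"))
hj=cv2.cvtColor(wj["frame"],cv2.COLOR_RGB2HSV);hc=cv2.cvtColor(wc["frame"],cv2.COLOR_RGB2HSV)
z=np.array([0,0,1.])
k=comp((hj[:,:,1]<20)&(hj[:,:,2]>222),(328,225),91)
P=plane(wj,k[:,0],np.array([0,0,158.]),z)
c0,r=circ(P[:,:2]); print("collar",c0,r,"(56.5)", np.std(np.hypot(*(P[:,:2]-c0).T)))
S=np.array([(170,91),(247,95),(150,330),(217,334)])/1.66+[210,100]
Q=plane(wj,S,np.array([0,0,158.]),z)[:,:2]-c0
print("slot corners r",np.hypot(*Q.T),"ang",np.degrees(np.arctan2(Q[:,1],Q[:,0])))
im=wj["frame"][100:330,210:450].copy(); cv2.drawContours(im,[k-[210,100]],-1,(255,0,0),1)
cz=-Rc[:,2]
k=comp((hc[:,:,1]<45),(320,228),91)
p0=g-24*cz; o=np.array(wc["xyz"])
for _ in range(6):
    q=(plane(wc,k[:,0],p0,cz)-p0)@Rc[:,:2]; cc,r=circ(q); p0=p0-cz*((o-p0)@cz)*(38/r-1)
print("disc r",r,"centre",p0+Rc[:,:2]@cc,cc,np.std(np.hypot(*(q-cc).T)))
m=((hc[:,:,2]<70)&(hc[:,:,1]<120)).astype(np.uint8);m[:, :290]=0;m[:,345:]=0;m[:180]=0;m[310:]=0
n,l,st,ce=cv2.connectedComponentsWithStats(m);i=1+np.argmax(st[1:,4]);ys,xs=np.where(l==i);rr=cv2.minAreaRect(np.c_[xs,ys].astype(np.float32));b=cv2.boxPoints(rr);print("grip px",rr)
ctop=p0+Rc[:,:2]@cc+36*cz
Q=(plane(wc,b,ctop,cz)-ctop)@Rc[:,:2];print("grip corners in cap (y,x)",Q.round(1).tolist())
im2=wc["frame"][130:360,200:440].copy();cv2.drawContours(im2,[k-[200,130]],-1,(255,0,0),1);cv2.polylines(im2,[np.int32(b-[200,130])],True,(0,255,0),1)
cv2.imwrite("pics/fit1.png",cv2.resize(np.hstack([im,im2]),None,fx=1.66,fy=1.66,interpolation=2)[:,:,::-1])
E
```

```text
collar [ 543.09529187 -194.68152431] 55.87029946866018 (56.5) 0.9884798427594742
slot corners r [47.95132187 49.30883815 51.40652845 50.65873384] ang [ 101.04997272   67.58325769 -110.76793389  -79.92351042]
disc r 38.0 centre [585.69629174 139.11715091  72.87767462] [-0.81202531 -1.80461025] 0.40785660950164726
grip px ((316.9999694824219, 242.99996948242188), (23.999996185302734, 105.99998474121094), 0.0)
grip corners in cap (y,x) [[-28.4, -7.2], [33.7, -6.3], [33.7, 6.5], [-28.4, 6.7]]
```

View pics/fit1.png

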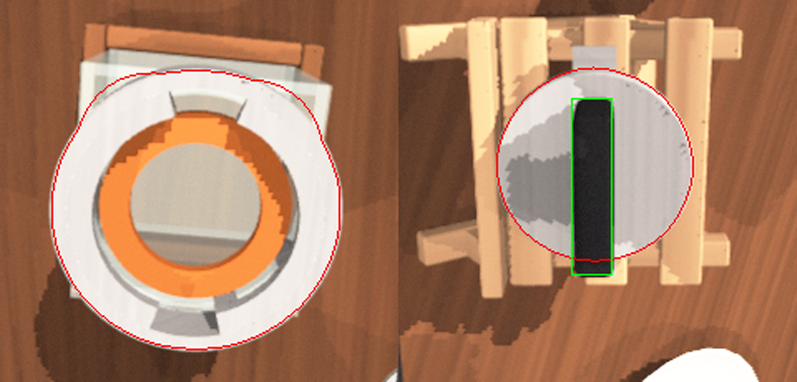

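Run:
```python
from fit import *
import pickle
wj,wc=pickle.load(open("c1.pkl","rb")); g,Rc=pickle.load(open("cap.pkl","rb"))
hj=cv2.cvtColor(wj["frame"],cv2.COLOR_RGB2HSV)
k=comp((hj[:,:,1]<20)&(hj[:,:,2]>222),(328,225),91)
P=plane(wj,k[:,0],np.array([0,0,158.]),np.array([0,0,1.]))[:,:2]
for i in range(30):
    c0,r=circ(P); e=np.hypot(*(P-c0).T)-r
    if abs(e).max()<.8: break
    P=P[abs(e)<max(.8,.8*abs(e).max())]
print("collar",c0,r,len(P),len(k))
cz=-Rc[:,2]; ctop=np.array([585.696,139.117,72.878])
T=ctop+5*cz
manip.move_l(T+75*cz,feed=100,frame=Rc)
hit=manip.move_l(T,feed=90,force_limit=12); print(hit,manip.current_tcp_pos()-T,manip.current_ft_force())
if not hit:
    manip.close(60); print("width",manip.current_grip_width(),manip.current_grip_force(),manip.current_ft_force())
    manip.move_l(T+15*cz+np.array([0,0,60]),feed=120); print(manip.current_grip_width())
    w=manip.capture("wrist"); pickle.dump((w,manip.current_tcp_pos(),manip.current_tcp_rot()),open("c2.pkl","wb")); save(w,"held.png")
print(manip.current_time(),manip.current_qpos())
```

```text
collar [ 543.09918003 -195.50347948] 55.37944197661836 400 500
False [ 0.13705901 -0.02112525  0.49780793] [ 0.16105883 -0.36687043 -0.31271361]
width 13.12353503913983 58.91086399555206 [-4.04113176 -0.15651277  3.78277957]
12.830707743817092
6.2 [ -2.15306897  -3.98519109 127.10761834  29.18353751  27.26029306
 -45.51009172]
```

View pics/held.png

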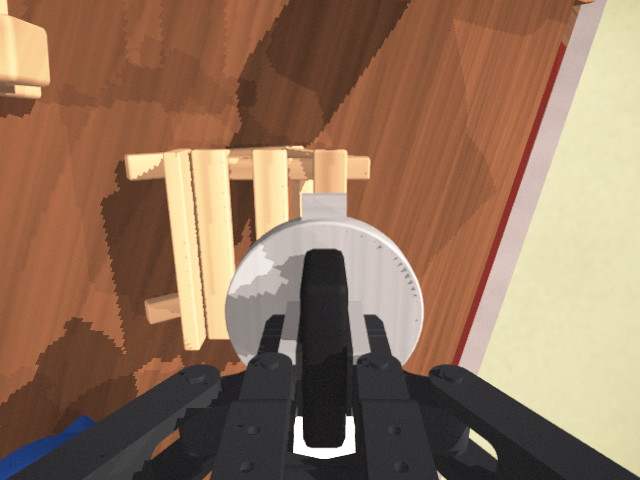

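The cap is held. The disc spans u 226–423, and the lug is centred near u 324.5, v 205. Next I measure its offset in the tool frame and check the route to the jar.

Run:
```python
from fit import *
import pickle
w,p,R=pickle.load(open("c2.pkl","rb")); p=np.array(p);R=np.array(R)
h=cv2.cvtColor(w["frame"],cv2.COLOR_RGB2HSV)
m=((h[:,:,1]<45)&(h[:,:,2]>90)).astype(np.uint8); 
pts=[]
for v in range(240,335,3):
    xs=np.where(m[v,200:450])[0]+200; pts+= [(xs[0],v),(xs[-1]+1,v)]
print(pts[::12],pts[1::12])
p0=p+R[:,2]*5
P=plane(w,pts,p0,R[:,2]); q=(P-p0)@R[:,:2]
for i in range(20):
    c,r=circ(q); e=np.hypot(*(q-c).T)-r
    if abs(e).max()<.7: break
    q=q[abs(e)<max(.7,.85*abs(e).max())]
print("disc centre in tool (x,y)",c,r,len(q))
L=plane(w,[(302,205),(347,205)],p+R[:,2]*(5+5),R[:,2]);print("lug",((L-p)@R).round(1))
print(proj(w,p+R[:,2]*5),w["cx"])
wj,_=pickle.load(open("c1.pkl","rb"))
th=np.radians(84.5);X=np.array([np.cos(th),np.sin(th),0]);Z=np.array([0,0,-1.]);Rj=np.c_[X,np.cross(Z,X),Z]
for pos in ([543.1,-195.5,330],[543.1,-195.5,170]): print(manip.solve_ik(pos,Rj))
th2=np.radians(84.5-88);X=np.array([np.cos(th2),np.sin(th2),0]);print(manip.solve_ik([543.1,-195.5,160],np.c_[X,np.cross(Z,X),Z]))
```

```text
[(np.int64(258), 240), (np.int64(243), 258), (np.int64(234), 276), (np.int64(227), 294), (np.int64(226), 312), (np.int64(228), 330)] [(np.int64(391), 240), (np.int64(406), 258), (np.int64(416), 276), (np.int64(422), 294), (np.int64(423), 312), (np.int64(421), 330)]
disc centre in tool (x,y) [0.11926787 1.04226209] 38.018455883374926 64
lug [[42.1 -7.2 10. ]
 [42.1  9.3 10. ]]
[321.71828307 314.79003015] 323.8891583634407
[-2.98646749e+01  6.43060017e-01  9.77529282e+01 -2.54444375e-14
  8.16040118e+01 -2.43646749e+01]
[-2.98646749e+01  7.51726938e+00  1.07434866e+02 -2.54444375e-14
  6.50478644e+01 -2.43646749e+01]
[-2.98646749e+01  8.15245509e+00  1.07852137e+02 -2.54444375e-14
  6.39954083e+01  6.36353251e+01]
```

Pinched and true to the axis, the cap reads 1 mm off in tool y. That is camera bias, so I'll correct the jar's x by it, then carry the cap over and lower it.

Run:
```python
from h import *
th=np.radians(84.5);X=np.array([np.cos(th),np.sin(th),0]);Z=np.array([0,0,-1.]);Rj=np.c_[X,np.cross(Z,X),Z]
J=np.array([541.8,-195.6,0])
manip.move_l(J+[0,0,235],feed=180,frame=Rj)
manip.move_l(J+[0,0,180],feed=60,force_limit=15)
f0=np.array(manip.current_ft_force());m0=np.array(manip.current_wrist_torque());print(manip.current_tcp_pos(),f0,m0)
hit=manip.move_l(J+[0,0,162.5],feed=15,force_limit=6)
print(hit,manip.current_tcp_pos(),np.array(manip.current_ft_force())-f0,np.array(manip.current_wrist_torque())-m0,manip.current_time())
s=manip.capture("side");save(s,"ins.png",(320,160,440,270),5)
```

```text
[ 542.13131387 -195.82068015  180.58517206] [-0.21475898 -0.2777363  -1.32383339] [-0.01813611 -0.0602026  -0.00585111]
False [ 541.87366709 -195.6420001   162.65751442] [ 0.47738975  0.33240401 -0.10348106] [0.02303569 0.0675914  0.01354541] 10.6417
```

View pics/ins.png

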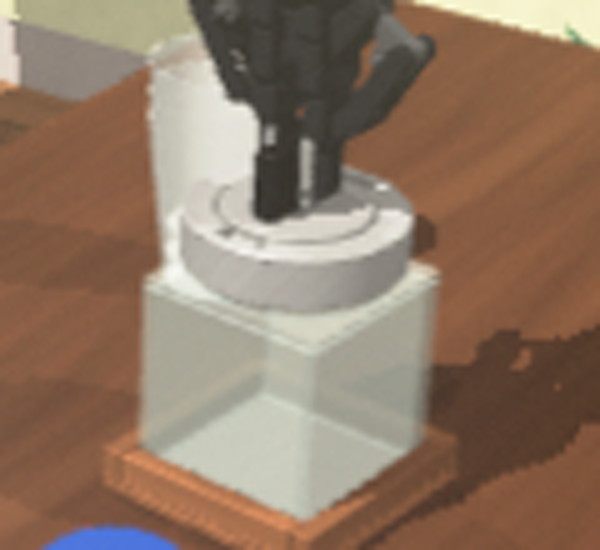

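The cap has gone into the collar with its lugs in the slots, and there is no contact force. Next I press gently by force, then twist clockwise in steps.

Run:
```python
from h import *
J=np.array([541.8,-195.6,0])
f0=np.array(manip.current_ft_force());m0=np.array(manip.current_wrist_torque())
hit=manip.move_l(J+[0,0,156.5],feed=8,force_limit=10.3); p=np.array(manip.current_tcp_pos())
manip.hold(.2);print(hit,p,manip.current_tcp_pos(),np.array(manip.current_ft_force())-f0,np.array(manip.current_wrist_torque())-m0)
z=p[2];Z=np.array([0,0,-1.])
for a in (12,24,36,48,60,72,82,88):
    th=np.radians(84.5-a);X=np.array([np.cos(th),np.sin(th),0])
    if not hit: break
    b=manip.move_l([J[0],J[1],z],feed=60,frame=np.c_[X,np.cross(Z,X),Z],force_limit=20)
    t=np.array(manip.current_wrist_torque())-m0
    R=np.array(manip.current_tcp_rot());print(a,round(84.5-np.degrees(np.arctan2(R[1,0],R[0,0])),1),b,np.array(manip.current_tcp_pos()).round(2),(np.array(manip.current_ft_force())-f0).round(1),t.round(2),round(manip.current_time(),2))
    if b or abs(t[2])>1.2: break
print(manip.current_grip_width(),manip.current_qpos())
```

```text
False [ 541.93092846 -195.6899371   157.7912412 ] [ 541.94059947 -195.66644827  157.7839111 ] [-4.56432456  1.24711823  8.30043105] [ 0.17241648  0.60274865 -0.09048398]
13.190150216792777 [-2.99338805e+01  8.16317168e+00  1.08091559e+02 -9.32781016e-03
  6.37325163e+01 -2.44376052e+01]
```

There is a lateral push of −4.6 N in x, so the cap sits slightly off-centre towards +x. I'll ease it over, press on, and twist.

Run:
```python
from h import *
F=lambda:np.array(manip.current_ft_force())-[0,0,-1.4]
x,y,zc=541.8,-195.6,156.5
def show(s): print(s,np.array(manip.current_tcp_pos()).round(2),F().round(1),np.array(manip.current_wrist_torque()).round(2),round(manip.current_time(),2))
for i in range(5):
    f=F()
    if abs(f[0])<1.5 and abs(f[1])<1.5: break
    x+=np.clip(f[0]*.1,-.4,.4); y+=np.clip(f[1]*.1,-.4,.4)
    manip.move_l([x,y,zc],feed=10,force_limit=15); show((i,x,y))
for i in range(8):
    if F()[2]>10.3: break
    zc-=.5; manip.move_l([x,y,zc],feed=8,force_limit=8); show(("press",zc))
```

```text
(0, np.float64(541.4), np.float64(-195.49063503944922)) [ 541.9  -195.66  157.94] [-2.4  1.4  7.2] [0.24 0.4  0.01] 12.04
(1, np.float64(541.15772740463), np.float64(-195.35388738213413)) [ 541.89 -195.67  158.06] [-2.2  1.4  7.4] [0.22 0.34 0.02] 12.29
(2, np.float64(540.9370584436538), np.float64(-195.21765689784084)) [ 541.88 -195.66  158.15] [-1.   0.5  6.6] [0.19 0.29 0.  ] 12.54
('press', 156.0) [ 541.89 -195.65  157.78] [-1.2  1.3  7.7] [ 0.2   0.34 -0.04] 12.79
('press', 155.5) [ 541.89 -195.69  157.45] [-2.   1.8  7.5] [0.23 0.4  0.  ] 13.04
('press', 155.0) [ 541.91 -195.68  157.09] [-2.   1.4  8.2] [ 0.29  0.41 -0.03] 13.29
('press', 154.5) [ 541.9  -195.69  156.72] [-2.4  0.9  9.7] [0.31 0.44 0.03] 13.54
('press', 154.0) [ 541.9  -195.68  156.38] [-2.1  1.6 10.2] [ 0.32  0.5  -0.04] 13.79
('press', 153.5) [ 541.92 -195.67  156.04] [-3.2  1.  10.1] [ 0.31  0.55 -0.04] 14.04
('press', 153.0) [ 541.92 -195.69  155.68] [-2.6  1.9 10.1] [ 0.31  0.58 -0.01] 14.29
('press', 152.5) [ 541.91 -195.66  155.31] [-3.7  1.7 11.1] [ 0.42  0.66 -0.01] 14.54
```

```bash
cat > tw.py <<'E'
from h import *
import sys
Z=np.array([0,0,-1.])
def twist(angs,x,y,zc,tlim=.8,flim=15):
    for a in angs:
        th=np.radians(84.5-a);X=np.array([np.cos(th),np.sin(th),0])
        b=manip.move_l([x,y,zc],feed=30,frame=np.c_[X,np.cross(Z,X),Z],force_limit=flim)
        t=np.array(manip.current_wrist_torque());R=np.array(manip.current_tcp_rot())
        print(a,round(84.5-np.degrees(np.arctan2(R[1,0],R[0,0])),1),b,np.array(manip.current_tcp_pos()).round(2),np.array(manip.current_ft_force()).round(1),t.round(2),round(manip.current_time(),2),flush=True)
        if b or abs(t[2])>tlim: return False
    return True
E
python3 - <<'E'
from tw import *
twist((5,9,13,17),541,-195.3,152.5)
s=manip.capture("side");save(s,"ins2.png",(340,170,420,230),8)
E
```

```text
5 5.0 False [ 542.49 -196.08  155.61] [-1.1  1.5  9.9] [ 0.19  0.48 -0.16] 14.79
9 9.0 False [ 542.74 -196.26  155.71] [-1.   0.8  9.4] [ 0.23  0.4  -0.14] 15.04
13 13.0 False [ 542.87 -196.44  155.79] [0.2 0.5 9.3] [ 0.16  0.34 -0.1 ] 15.29
17 17.0 False [ 542.95 -196.57  155.82] [0.  0.7 9. ] [ 0.15  0.34 -0.09] 15.54
```

View pics/ins2.png

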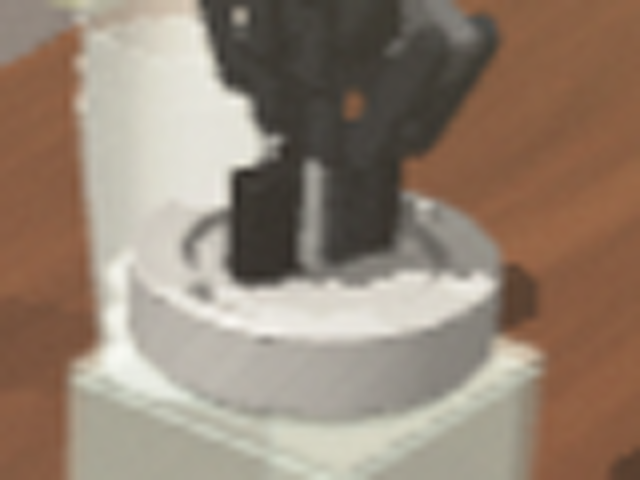

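The view shows the cap down inside the collar, its top just below the rim. The lugs turn freely under the flange (0.1 N m, height constant), so I'll go on twisting.

Run:
```python
from tw import *
print(twist((25,35,45,55,65,73,80,85,88),541,-195.3,152.5))
```

```text
25 25.0 False [ 543.01 -196.68  155.86] [-0.3 -0.8  9. ] [ 0.06  0.26 -0.1 ] 15.88
35 35.0 False [ 543.03 -196.73  155.87] [-1.2 -0.8 10.1] [ 0.06  0.3  -0.14] 16.21
45 45.0 False [ 543.   -196.72  155.84] [-1.1 -0.4  8.4] [ 0.03  0.28 -0.14] 16.53
55 55.1 False [ 542.99 -196.69  155.87] [-0.4 -0.6  9. ] [ 0.07  0.31 -0.15] 16.86
65 65.1 False [ 542.88 -196.52  155.79] [-0.4 -0.4  9.1] [ 0.07  0.36 -0.13] 17.18
73 73.1 False [ 542.94 -196.52  155.81] [-0.1  0.2  9. ] [ 0.1   0.34 -0.16] 17.48
80 80.1 False [ 542.91 -196.44  155.78] [-0.9  0.3  9. ] [ 0.14  0.3  -0.2 ] 17.75
85 85.1 False [ 542.88 -196.36  155.77] [-1.   0.9  8.8] [ 0.22  0.38 -0.19] 18.0
88 88.0 False [ 542.82 -196.27  155.76] [-1.   1.   9.5] [ 0.24  0.34 -0.05] 18.25
True
```

Run:
```python
from tw import *
stop=98
for a in (90,92,94,96):
    if not twist((a,),541.3,-195.3,152.5,tlim=.45,flim=12): stop=a; break
print("stop",stop)
twist((stop-8,),541.3,-195.3,152.5)
for z in (154,156,158,159.5,161):
    twist((stop-8,),541.8,-195.5,z)
    if manip.current_ft_force()[2]<-1: break
```

```text
90 90.0 False [ 542.9  -196.14  155.66] [-1.   1.9  9.6] [0.21 0.44 0.06] 18.5
92 92.0 False [ 542.93 -196.05  155.63] [-1.6  1.1  9.3] [0.24 0.43 0.09] 18.75
94 93.9 False [ 543.08 -195.83  155.63] [-0.4  2.1  9.5] [0.43 0.3  0.21] 19.0
96 95.7 False [ 543.17 -195.64  155.66] [-0.5  2.   9. ] [0.44 0.27 1.01] 19.25
stop 96
88 87.9 False [ 542.99 -195.99  155.62] [-0.8  1.4  9.4] [0.36 0.41 0.28] 19.54
88 87.9 False [ 543.   -195.99  156.59] [-2.1  1.5  9.1] [0.29 0.48 0.19] 19.79
88 88.0 False [ 542.95 -195.99  158.09] [-0.8  0.8  7.2] [0.26 0.33 0.16] 20.04
88 88.0 False [ 542.85 -195.98  159.08] [ 1.3 -0.   4.3] [ 0.   -0.17  0.05] 20.29
88 88.0 False [ 542.48 -195.87  159.81] [ 3.2 -0.5  2.5] [-0.18 -0.46 -0.01] 20.54
88 88.0 False [ 542.11 -195.71  159.92] [ 5.5 -2.6 -1.2] [-0.34 -0.73 -0.05] 20.79
```

The end stop was felt at about 95°, and I backed off to 88°. The cap sprang up and now resists lifting, so it's locked. Releasing and checking.

Run:
```python
from tw import *
twist((88,),541.8,-195.6,160.3)
manip.gripper_open(); print(manip.current_ft_force())
p=np.array(manip.current_tcp_pos())
manip.move_l(p+[0,0,60],feed=80,force_limit=15); manip.move_l(p+[0,0,150],feed=150)
w=manip.capture("wrist");s=manip.capture("side")
A=cv2.resize(w["frame"][80:330,190:470],(560,500),interpolation=2);B=cv2.resize(s["frame"][185:247,345:375+40],(240,212),interpolation=2)
o=np.zeros((500,800,3),np.uint8);o[:,:560]=A;o[:212,560:]=B;cv2.imwrite("pics/end.png",o[:,:,::-1])
print(manip.current_time(),manip.current_tcp_pos(),manip.current_ft_force())
```

```text
88 88.0 False [ 541.93 -195.69  159.95] [ 3.8 -2.  -0.5] [-0.24 -0.61 -0.  ] 21.04
[ 0.00654343 -0.44065826  1.26268254]
23.4833 [ 541.09540376 -195.21141451  308.26580533] [ 0.02612366 -0.26620052 -0.40327241]
```

View pics/end.png

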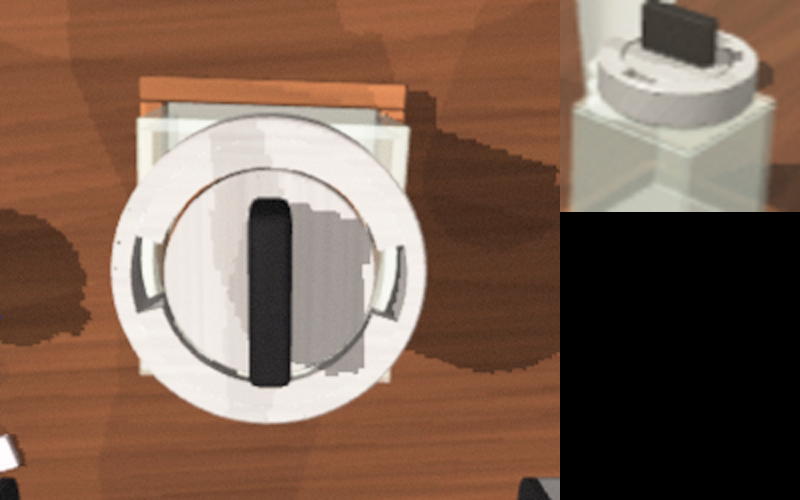

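The final view shows the cap centred and flush in the collar. Its grip at (270,290) is about 88° from the slots at (148,272) and (392,283), and the slots are empty.

```bash
python3 -c "
from cell import manip
print(manip.finish_job())"
```

```text
the job is handed in; nothing more can be done
None
```

The steel cap is seated in the jar's collar, turned about 88° clockwise, locked and flush by the final pictures; I released it and handed the job in at about 23.5 s, without touching the other things.

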